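Feel round the sealing face of a scraped clutch cover

ROBOT

A 6-joint arm with a two-finger parallel gripper is mounted at the origin on the work surface. World frame = base frame: x ahead of the robot, y to its left, z up, the work surface at z = 0. Lengths are in mm, angles in degrees, forces in N, time in s.
With the tool pointing down it reaches from about 300 to 850 mm from the base axis. Payload 4.2 kg.
Tool frame: the origin (TCP) lies between the finger pads; the fingertips stand 19 mm ahead of it and the grasp point (between the pads) is the TCP; z points along the fingers, x is the direction in which the jaws open and shut, and the axes are right-handed (so a half turn about z gives the same grasp; the last joint's range is limited). The gripper opens to 91 mm and grips with 3 to 60 N. Pads are 32 mm wide; open, the fingers measure 118 mm over their backs; the gripper's body (76 mm by 178 mm) begins 60 mm behind the grasp point.
Start: joints at [64.859, 18.312, 89.639, -0, 72.044, -1.146], TCP at [233.835, 525.321, 232.976] pointing down, gripper open.
Joint ranges: [-177.97, 177.97], [-48.28, 115.42], [12.27, 149.76], [-77.06, 257.06], [2.81, 150.46], [-146.56, 146.56]. Speed limits (degrees/s): [147.25, 147.25, 180, 180, 180, 180].

INTERFACE

Orientations are given as [roll, pitch, yaw] about the fixed x, y, z axes, in that order (R = Rz(yaw) Ry(pitch) Rx(roll)).
In Python, from workcell import sensors, grab_frame, env gives the robot as it stands.
- The arm moves only by the tool servo_tool, never from a script. Its argument "motion" is one flat list of numbers, 7 for each row, row after row: the shift along the world's x, y, z in mm, then the turn, a rotation vector about the world's x, y, z in rad, then the opening in per cent of the stroke, from 0 (shut) to 100 (fully open). In form: [x, y, z, rx, ry, rz, grip, x, y, z, rx, ry, rz, grip, ...]. A call has 1 to 10 rows; each row shifts and turns the commanded pose from where the row before left it; what a row does not reach is not made up. A row lasts 1/12 s, in which the tool goes at most 41.7 mm and 7.16 degrees, less where a joint would pass 70% of its speed; a pose out of reach is approached as far as the arm can. A call with a gripper value outside its range is refused whole. The fingers move at their own pace and stop on an object; "newtons" is the grip in N (left out, the last holds). Time passes only in rows, so rows that do not move let the fingers close. It gives the time, the measured TCP pose, the force and the opening at its end, in the units of the state.
- sensors.state(): the state, without advancing time (a new reading comes with each control period).
- grab_frame(name): name is "scene" or "side" or "wrist"; returns a dict with "image" (384x512x3 uint8, red, green, blue), "depth" (384x512 float32, mm along the optical axis (not along the pixel's ray), 0 where there is no reading), "fx", "fy", "cx", "cy" (pixels), "dist_coeffs" ([k1, k2, p1, p2, k3] as OpenCV has them; the pictures are not rectified), "extrinsics" (4x4, takes a point from camera to world coordinates); the wrist camera has in their place "T_tool_cam" (4x4, takes a point from camera to tool coordinates, whose origin is the TCP and whose axes are the tool frame's). Camera axes: x right, y up, looking along -z (the intrinsics and any distortion apply to the point x, -y, -z); pixel columns grow to the right and rows downward; lengths in mm; the calibration is good to about 2 mm. A picture is of the moment at which its call begins: read the wrist's pose just before it.
- env.job_done(): hands the job in, once; it reports no verdict.
The state is a dict: "time_s": time; "qpos": joint angles; "qvel": joint speeds; "effort": joint torques, N m; "ee_pos": TCP position; "ee_rot": TCP orientation; "force": force on the tool from outside, world axes, zero at the start; "torque": the same for the moment, N m; "gripper_width": finger opening in mm.
Only numpy, scipy, OpenCV 4.12 (cv2) and the standard library are available. Lean on these libraries where they do the work, as an engineer would, in place of code of your own. Each camera call takes 0.05 s, during which the arm holds its last target.

TASK

The clutch cover on the rubber pad has just been scraped clean: feel its sealing face for leftover gasket. With the fingers closed, set the fingertips lightly on the rim at the tip of the narrow end and run them once all the way round along the rim, clockwise seen from above, always touching it and never pressing hard, back to where you began, then lift clear. Leave the cover lying where it is - do not grip, lift or shove it - and do not disturb the other things on the bench.

Things in the scene. Friction and masses are not known exactly. Their poses are not given: they have to be found in the camera images.
- cover: Aluminium clutch cover, 0.9 kg, open side up on the pad; egg-shaped, 46 mm high, hollow inside its rim. Origin: centre of the flat underside; x to the narrow end, z up. Sealing face: flat 10 mm wide rim, nothing above it. Its centre line: arc of radius 52 mm about (-26, 0) mm, arc of radius 30 mm about (48, 0) mm, joined by their outer tangents; 412 mm round. 9 flush bolt ears just outside it.
- rest: White ceramic tile 250 x 250 x 8 mm fixed on the bench; origin: centre of its underside. On it a black foam-rubber pad, 210 x 210 x 16 mm, carries the cover: sealing face 70 mm above the bench, or up to 2 mm lower. The pad grips and is springy: pressed from above, pad and cover sink straight down 1 mm per 2.5 N, 9 mm at most, and come back up.
- face_0 (a point): Point on the centre line of the cover's sealing face (top surface), at the tip of the narrow end, beside bolt ear 0. Numbered clockwise seen from above, 0 x 45.8 mm along the face from the narrow tip.
- face_1 (a point): Point on the centre line of the cover's sealing face (top surface), beside bolt ear 1. Numbered clockwise seen from above, 1 x 45.8 mm along the face from the narrow tip.
- face_2 (a point): Point on the centre line of the cover's sealing face (top surface), beside bolt ear 2. Numbered clockwise seen from above, 2 x 45.8 mm along the face from the narrow tip.
- face_3 (a point): Point on the centre line of the cover's sealing face (top surface), beside bolt ear 3. Numbered clockwise seen from above, 3 x 45.8 mm along the face from the narrow tip.
- face_4 (a point): Point on the centre line of the cover's sealing face (top surface), beside bolt ear 4. Numbered clockwise seen from above, 4 x 45.8 mm along the face from the narrow tip.
- face_5 (a point): Point on the centre line of the cover's sealing face (top surface), beside bolt ear 5. Numbered clockwise seen from above, 5 x 45.8 mm along the face from the narrow tip.
- face_6 (a point): Point on the centre line of the cover's sealing face (top surface), beside bolt ear 6. Numbered clockwise seen from above, 6 x 45.8 mm along the face from the narrow tip.
- face_7 (a point): Point on the centre line of the cover's sealing face (top surface), beside bolt ear 7. Numbered clockwise seen from above, 7 x 45.8 mm along the face from the narrow tip.
- face_8 (a point): Point on the centre line of the cover's sealing face (top surface), beside bolt ear 8. Numbered clockwise seen from above, 8 x 45.8 mm along the face from the narrow tip.
- caliper: Bystander: aluminium brake caliper on its steel bracket, 142 x 105 x 60 mm, loose; origin: centre of its underside.
- extension_bar: Bystander: steel socket extension bar, 250 mm long along its x, 17 mm thick, loose; origin: middle of its underside.
- scraper: Bystander: gasket scraper with a wooden handle, 210 mm long along its x, 23 mm thick, loose; origin: near its middle, on the bench.
- jerry_can: Bystander: red plastic jerry can, closed and empty, 120 x 185 mm, 242 mm tall to the handle, standing upright; origin: centre of its underside.

How it is judged:
By the outcome, as a careful person would: the job done as asked, in the order asked, and still so for the second after the job is handed in, with the robot touching nothing.
It also fails if it takes over 72 s, if anything falls off the work surface, if the arm or the gripper's body presses on something with over 40 N, if the wrist force passes 120 N, or if a joint passes its speed limit or range.

## Working session

There is one attempt and no reset: what is moved stays moved. The work goes in short steps, Python scripts to look and compute and a tool call to move; the robot and the scene stay as the last step left them, time stands still between calls to the robot, and variables do not carry over. Pictures are saved under pics/ and viewed, and the job is handed in when it is done.

Besides the shell and the picture viewer there is one more tool, called after ">>>" as a command line: name --argument value ..., lists and objects as JSON in quotes. servo_tool: Moves the arm, as the interface text tells. Its arguments: {"type":"object","properties":{"motion":{"type":"array"},"newtons":{"type":"number"}},"required":["motion"]}

```bash
mkdir -p pics; ls; python3 - <<'E'
from workcell import sensors, grab_frame
import cv2,numpy as np
print(sensors.state())
for n in("scene","side","wrist"):
    f=grab_frame(n)
    np.savez(f"{n}0.npz",**f)
    cv2.imwrite(f"pics/{n}0.png",f["image"][:,:,::-1])
    print(n,f["fx"],f["fy"],f["cx"],f["cy"],f["dist_coeffs"]);print(np.round(f.get("extrinsics",f.get("T_tool_cam")),3))
E
```

```text
pics
{'time_s': 0.0, 'qpos': array([ 6.48589084e+01,  1.83516335e+01,  8.97077420e+01,  3.67748960e-04,
        7.20433273e+01, -1.14326071e+00]), 'qvel': array([ 0.00384438,  0.02042636, -0.04715471,  0.01212858,  0.01182995,
       -0.02684994]), 'effort': array([-1.77232710e-04, -4.12455153e+01, -2.31971937e+01,  7.28561310e-02,
        4.57430386e-02, -1.28374877e-04]), 'ee_pos': array([233.62260477, 524.87416719, 232.11127628]), 'ee_rot': array([-1.79997601e+02,  1.02675443e-01,  6.60020576e+01]), 'force': array([-0.15310597, -1.25221454, -0.92822876]), 'torque': array([ 0.01834211, -0.00518722,  0.01488641]), 'gripper_width': 91.00318698015312}
scene 431.8328128027718 431.8328128027718 261.32702386214044 192.44939830332726 [-0.08028364  0.          0.          0.          0.        ]
[[ 1.000000e-02 -8.550000e-01  5.180000e-01  1.220023e+03]
 [ 1.000000e+00  1.300000e-02  1.000000e-03  8.948200e+01]
 [-7.000000e-03  5.180000e-01  8.550000e-01  1.175569e+03]
 [ 0.000000e+00  0.000000e+00  0.000000e+00  1.000000e+00]]
side 446.5277454140073 446.5277454140073 259.7016301818981 192.46738319137157 [-0.01046286  0.          0.          0.          0.        ]
[[-9.690000e-01  1.690000e-01 -1.810000e-01  2.588040e+02]
 [-2.480000e-01 -6.270000e-01  7.390000e-01  1.282239e+03]
 [ 1.200000e-02  7.610000e-01  6.490000e-01  1.087245e+03]
 [ 0.000000e+00  0.000000e+00  0.000000e+00  1.000000e+00]]
wrist 343.6865101837695 343.6865101837695 251.93269607854032 189.30160457519656 [0.03504008 0.         0.         0.         0.        ]
[[ 1.0000e+00  1.0000e-03 -1.0000e-03 -1.9700e-01]
 [ 0.0000e+00 -9.7000e-01 -2.4200e-01 -6.6970e+01]
 [-1.0000e-03  2.4200e-01 -9.7000e-01 -1.5325e+02]
 [ 0.0000e+00  0.0000e+00  0.0000e+00  1.0000e+00]]
```

View pics/scene0.png

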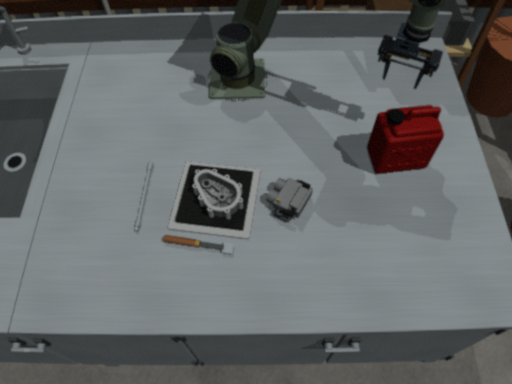

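View pics/side0.png

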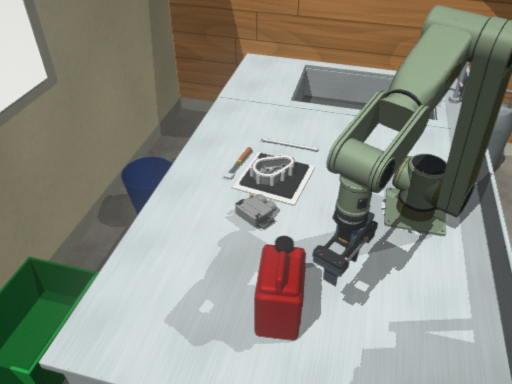

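View pics/wrist0.png

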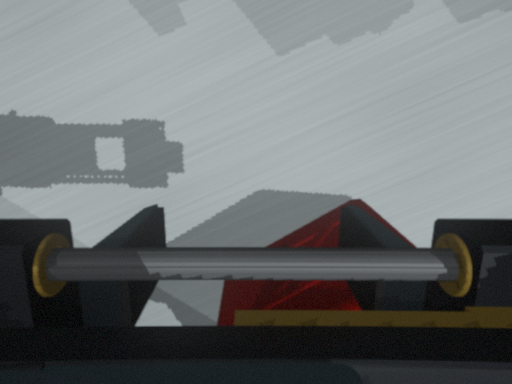

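```bash
cat > h.py <<'E'
import numpy as np,cv2
from scipy.spatial.transform import Rotation as R
def cloud(f,T):
    h,w=f["depth"].shape
    K=np.array([[f["fx"],0,f["cx"]],[0,f["fy"],f["cy"]],[0,0,1.]])
    u,v=np.meshgrid(np.arange(w,dtype=float),np.arange(h,dtype=float))
    p=cv2.undistortPoints(np.stack([u,v],-1).reshape(-1,1,2),K,np.array(f["dist_coeffs"],float)).reshape(h,w,2)
    d=f["depth"]
    P=np.stack([p[...,0]*d,-p[...,1]*d,-d],-1)
    return P@T[:3,:3].T+T[:3,3]
def proj(f,T,X):
    K=np.array([[f["fx"],0,f["cx"]],[0,f["fy"],f["cy"]],[0,0,1.]])
    Y=(np.atleast_2d(X)-T[:3,3])@T[:3,:3]
    Y=Y*[1,-1,-1]
    return cv2.projectPoints(Y,np.zeros(3),np.zeros(3),K,np.array(f["dist_coeffs"],float))[0].reshape(-1,2)
def toolT(pos,rot):
    T=np.eye(4);T[:3,:3]=R.from_euler('xyz',rot,degrees=True).as_matrix();T[:3,3]=pos;return T
def path(s):
    """centre line local xy + tangent at arclength s clockwise from narrow tip, total L"""
    c0,r0,c1,r1=-26.,52.,48.,30.
    a=np.arccos((r0-r1)/(c1-c0)) # normal angle of tangent
    Lt=np.sqrt((c1-c0)**2-(r0-r1)**2)
    l1=r1*a; l2=l1+Lt; l3=l2+2*r0*(np.pi-a); l4=l3+Lt; L=l4+l1
    s=np.mod(np.atleast_1d(s),L);o=[]
    for q in s:
        if q<l1: t=-q/r1;o.append([c1+r1*np.cos(t),r1*np.sin(t)])
        elif q<l2:
            k=(q-l1)/Lt;A=np.array([c1+r1*np.cos(a),-r1*np.sin(a)]);B=np.array([c0+r0*np.cos(a),-r0*np.sin(a)]);o.append(A+k*(B-A))
        elif q<l3: t=-a-(q-l2)/r0;o.append([c0+r0*np.cos(t),r0*np.sin(t)])
        elif q<l4:
            k=(q-l3)/Lt;A=np.array([c0+r0*np.cos(a),r0*np.sin(a)]);B=np.array([c1+r1*np.cos(a),r1*np.sin(a)]);o.append(A+k*(B-A))
        else: t=a-(q-l4)/r1;o.append([c1+r1*np.cos(t),r1*np.sin(t)])
    return np.array(o),L
E
python3 - <<'E'
from h import *
print(path(0)[1])
f=dict(np.load("scene0.npz"));P=cloud(f,f["extrinsics"])
c=cv2.resize(f["image"][150:250,150:320],None,fx=4.7,fy=4.7,interpolation=cv2.INTER_CUBIC);cv2.imwrite("pics/crop.png",c[:,:,::-1])
for u,v in[(217,193),(195,180),(233,205),(180,195),(215,230),(290,195),(140,200)]:print(u,v,P[v,u])
f=dict(np.load("side0.npz"));Q=cloud(f,f["extrinsics"])
for P in(P,Q):
    m=(P[...,2]>55)&(P[...,2]<80)&(P[...,0]>380)&(P[...,0]<680)&(abs(P[...,1])<100)
    print(m.sum(),P[m].mean(0),P[m].min(0),P[m].max(0),np.percentile(P[m][:,2],[5,50,95]))
E
```

```text
412.2006426533992
217 193 [523.00033928 -49.77688836  25.65741602]
195 180 [ 501.85639828 -114.01454408   69.15324817]
233 205 [595.00491396   4.99097054  75.46682414]
180 195 [ 516.3144397  -169.66417475    5.2748686 ]
215 230 [642.96827293 -52.33202253   9.05831998]
290 195 [553.35482799 174.71049682  58.70532578]
140 200 [ 531.22190666 -296.64978768    2.40167858]
594 [546.28272374 -33.37229613  67.9711658 ] [462.41300676 -99.9684958   55.06912263] [617.14466166  30.88293824  76.70918563] [57.34620682 69.00649661 73.17761099]
371 [541.99126354 -31.42906004  65.95432895] [463.27717859 -99.91123532  55.04186302] [615.45086128  32.56919911  75.89306087] [56.29495661 67.13896724 72.20826211]
```

View pics/crop.png

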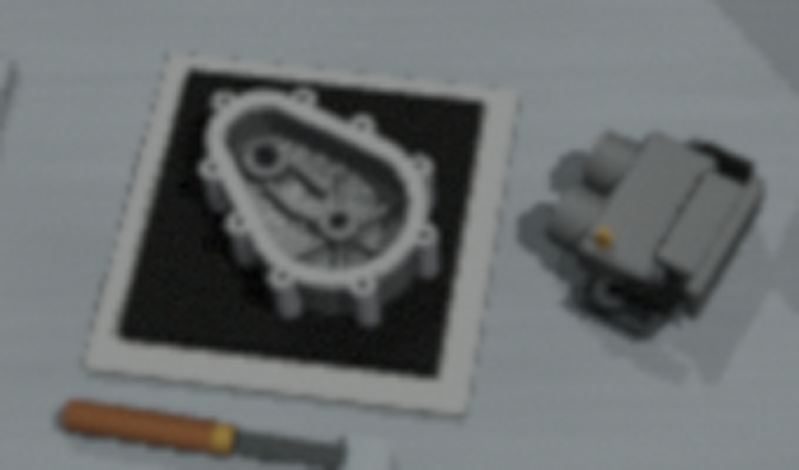

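>>> servo_tool --motion '[0,0,33,0,0,0,0,0,0,33,0,0,0,0,0,0,33,0,0,0,0,5,-12,0,0,0,-0.03,0,15,-30,0,0,0,-0.06,0,16,-32,0,0,0,-0.06,0,16,-32,0,0,0,-0.06,0,16,-32,0,0,0,-0.06,0,16,-32,0,0,0,-0.06,0,16,-32,0,0,0,-0.06,0]' --newtons 10

```text
time_s: 0.98
ee_pos: [334.0, 321.4, 331.4]
ee_rot: [180.0, 0.0, 43.5]
force: [0.4, 0.4, 0.4]
gripper_width: 27.6
```

>>> servo_tool --motion '[16,-32,0,0,0,-0.06,0,16,-32,0,0,0,-0.06,0,16,-32,0,0,0,-0.06,0,16,-32,0,0,0,-0.06,0,16,-32,0,0,0,-0.06,0,16,-32,0,0,0,-0.06,0,16,-32,0,0,0,-0.06,0,16,-32,0,0,0,-0.06,0,16,-32,0,0,0,-0.06,0,16,-32,0,0,0,-0.06,0]'

```text
time_s: 1.82
ee_pos: [493.9, 1.4, 331.5]
ee_rot: [-180.0, 0.0, 9.1]
force: [1.4, 1.1, 0.4]
gripper_width: 0.6
```

>>> servo_tool --motion '[16,-32,0,0,0,-0.06,0,16,-32,-6,0,0,-0.06,0,16,-32,-6,0,0,-0.06,0,3,-7,-6,0,0,-0.03,0,0,0,-6,0,0,0,0,0,0,-6,0,0,0,0,0,0,0,0,0,0,0]'

```text
time_s: 2.4
ee_pos: [543.5, -98.5, 300.4]
ee_rot: [-179.9, 0.2, -2.7]
force: [-0.4, -0.4, -0.9]
gripper_width: 0.3
```

```bash
python3 - <<'E'
from workcell import sensors, grab_frame
from h import *
s=sensors.state();print(s)
f=grab_frame("wrist");np.savez("wrist1.npz",pos=s["ee_pos"],rot=s["ee_rot"],**f)
cv2.imwrite("pics/wrist1.png",f["image"][:,:,::-1])
E
```

```text
{'time_s': 2.4, 'qpos': array([-1.14810422e+01,  1.43703295e+01,  8.55346899e+01,  3.33009996e-02,
        8.02930503e+01, -8.82107176e+00]), 'qvel': array([ 0.72173386, -0.96640999, -1.55711859, -0.04454749,  0.93062577,
       -0.00667793]), 'effort': array([-6.28651455e-01, -3.85526240e+01, -2.47319108e+01,  3.79694905e-02,
       -9.52352397e-02,  2.22599469e-03]), 'ee_pos': array([543.50793688, -98.47075108, 300.36879856]), 'ee_rot': array([-179.93720899,    0.19069798,   -2.66553749]), 'force': array([-0.38692843, -0.43449716, -0.85498617]), 'torque': array([-0.04923058,  0.04568752, -0.01503047]), 'gripper_width': 0.3203578698381727}
```

View pics/wrist1.png

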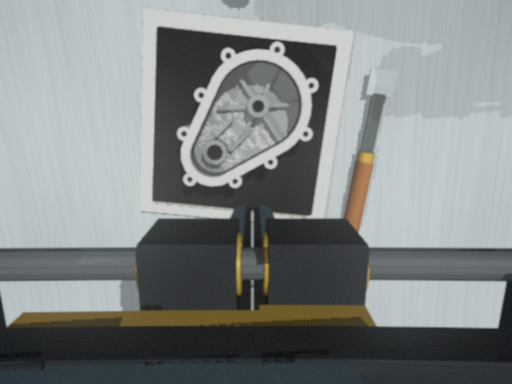

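```bash
cat > fit.py <<'E'
from workcell import sensors, grab_frame
from h import *
from scipy.optimize import minimize,differential_evolution
from scipy.ndimage import map_coordinates
def offs(s,d):
    p,L=path(s); e=1e-2
    t=path(s+e)[0]-path(s-e)[0]; t/=np.linalg.norm(t,axis=1)[:,None]
    n=np.c_[-t[:,1],t[:,0]]  # clockwise -> left normal points outward
    return p+d*n
S=np.linspace(0,412.2,240,endpoint=False)
rings={d:offs(S,d) for d in(-8,-6.5,-3.5,-2,0,2,3.5,6.5,8)}
def fit(f,T,z,x0):
    g=cv2.GaussianBlur(cv2.cvtColor(f["image"],cv2.COLOR_RGB2GRAY),(3,3),0).astype(float)
    def cost(q):
        M=R.from_euler('z',q[2]).as_matrix()[:2,:2]; c=0
        for d,r in rings.items():
            X=np.c_[r@M.T+q[:2],np.full(len(r),z)]
            uv=proj(f,T,X); v=map_coordinates(g,[uv[:,1],uv[:,0]],order=1,mode='nearest').clip(0,200)
            c+= v.mean()*(1 if abs(d)>5 else -.8)
        return c
    b=differential_evolution(cost,[(x0[0]-30,x0[0]+30),(x0[1]-30,x0[1]+30),(x0[2]-.6,x0[2]+.6)],seed=1,tol=1e-6)
    b=minimize(cost,b.x,method="Nelder-Mead",options=dict(xatol=1e-3,fatol=1e-4))
    return b.x,b.fun
def overlay(f,T,q,z,name,crop=None):
    im=cv2.resize(f["image"],None,fx=3,fy=3,interpolation=cv2.INTER_CUBIC).copy()
    M=R.from_euler('z',q[2]).as_matrix()[:2,:2]
    for d,c in((-5,(255,0,0)),(5,(255,0,0)),(0,(0,255,0))):
        uv=proj(f,T,np.c_[offs(S,d)@M.T+q[:2],np.full(len(S),z)])
        cv2.polylines(im,[np.round(uv*3+1).astype(int)],True,c,1)
    uv=proj(f,T,np.c_[path(np.arange(9)*45.8)[0]@M.T+q[:2],np.full(9,z)])
    for i,p in enumerate(uv): cv2.putText(im,str(i),tuple(np.round(p*3).astype(int)),0,.6,(0,0,255),2)
    if crop: x0,y0,x1,y1=[3*k for k in crop]; im=im[y0:y1,x0:x1]
    cv2.imwrite(name,im[:,:,::-1])
E
python3 - <<'E'
from fit import *
for k in range(2):
    s=sensors.state();f=grab_frame("wrist")
np.savez("wrist2.npz",pos=s["ee_pos"],rot=s["ee_rot"],**f)
print(s["ee_pos"],s["ee_rot"],s["force"])
T=toolT(s["ee_pos"],s["ee_rot"])@f["T_tool_cam"]
x0=[540,-35,np.arctan2(-1,-1)]
for z in(68,70): 
    q,c=fit(f,T,z,x0);print("wrist",z,q,np.degrees(q[2]),c)
overlay(f,T,q,70,"pics/ov.png",(130,0,370,210))
P=cloud(f,T);M=R.from_euler('z',q[2]).as_matrix()[:2,:2]
uv=np.round(proj(f,T,np.c_[path(S)[0]@M.T+q[:2],np.full(len(S),70)])).astype(int)
zz=P[uv[:,1],uv[:,0],2];print("depth z rim",np.median(zz),zz.std(), [np.round(np.median(zz[i:i+30]),1) for i in range(0,240,30)])
for n in("scene","side"):
    f=grab_frame(n); g=dict(f)
    print(n,fit(g,g["extrinsics"],69,x0))
E
```

```text
[544.21518644 -98.3192684  302.04670848] [-1.79976202e+02  1.50465258e-02 -2.62906230e+00] [-0.73526262 -0.55154391 -0.03726281]
wrist 68 [534.23189807 -51.25961672  -2.38271851] -136.5197145095601 -359.25934970677463
wrist 70 [534.20784523 -51.25745234  -2.38410576] -136.59919777601345 -373.43025690835066
depth z rim 70.82379111248082 0.780253765734471 [np.float64(71.0), np.float64(71.1), np.float64(70.7), np.float64(70.9), np.float64(70.7), np.float64(70.7), np.float64(70.5), np.float64(71.0)]
scene (array([532.05482375, -50.01664668,  -2.38346705]), np.float64(-143.73494119266758))
side (array([534.04226486, -50.4380521 ,  -2.37837984]), np.float64(-111.25390132627118))
```

View pics/ov.png

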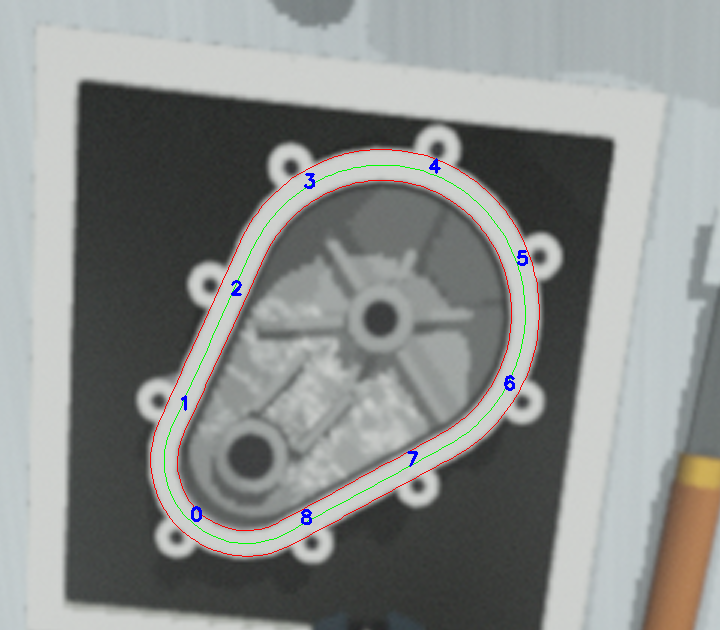

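```bash
python3 - <<'E'
from fit import *
s=sensors.state();print(s["ee_pos"],s["ee_rot"],s["force"])
q=np.array([533.8,-50.9]);a=np.radians(-136.6);M=R.from_euler('z',a).as_matrix()[:2,:2]
n=138
p=path(np.arange(n+3)*412.2006/n)[0]@M.T+q
r=np.round(p,1);np.save("wp.npy",r)
print("start",r[0],"delta",r[0]-s["ee_pos"][:2])
d=np.round(np.diff(r,axis=0),1)
for i in range(0,len(d),10):print(i,r[i],d[i:i+10].tolist())
E
```

```text
[544.78291412 -98.76743252 302.74163007] [ 1.79994616e+02 -8.04325265e-02 -2.65885719e+00] [ 0.75529224 -0.3241845   0.12408854]
start [ 477.1 -104.5] delta [-67.68291412  -5.73256748]
0 [ 477.1 -104.5] [[-1.9, 2.3], [-1.7, 2.4], [-1.5, 2.6], [-1.2, 2.8], [-0.9, 2.8], [-0.6, 2.9], [-0.3, 3.0], [-0.1, 3.0], [0.3, 3.0], [0.6, 2.9]]
10 [469.8 -76.8] [[0.8, 2.9], [1.1, 2.7], [1.4, 2.7], [1.5, 2.6], [1.5, 2.6], [1.4, 2.6], [1.5, 2.6], [1.4, 2.6], [1.5, 2.6], [1.5, 2.6]]
20 [483.4 -50.3] [[1.4, 2.6], [1.5, 2.6], [1.5, 2.6], [1.4, 2.6], [1.5, 2.6], [1.4, 2.6], [1.5, 2.6], [1.5, 2.6], [1.4, 2.6], [1.5, 2.6]]
30 [498.  -24.3] [[1.5, 2.7], [1.4, 2.6], [1.5, 2.6], [1.4, 2.6], [1.5, 2.6], [1.5, 2.6], [1.5, 2.6], [1.6, 2.5], [1.7, 2.4], [1.9, 2.3]]
40 [513.5   1.2] [[2.1, 2.2], [2.1, 2.0], [2.3, 2.0], [2.4, 1.8], [2.4, 1.7], [2.6, 1.5], [2.7, 1.4], [2.7, 1.2], [2.8, 1.1], [2.8, 0.9]]
50 [538.4  17. ] [[2.9, 0.7], [2.9, 0.6], [3.0, 0.4], [3.0, 0.2], [3.0, 0.1], [3.0, -0.2], [2.9, -0.2], [3.0, -0.5], [2.9, -0.6], [2.9, -0.8]]
60 [567.9  16.7] [[2.8, -1.0], [2.8, -1.1], [2.7, -1.2], [2.6, -1.5], [2.
[... 474 characters left out ...]
 [-2.0, -2.2], [-2.2, -2.0], [-2.3, -1.9], [-2.4, -1.8], [-2.5, -1.6]]
100 [579.8 -77.4] [[-2.6, -1.5], [-2.7, -1.4], [-2.7, -1.3], [-2.7, -1.3], [-2.6, -1.3], [-2.7, -1.3], [-2.7, -1.3], [-2.7, -1.3], [-2.7, -1.4], [-2.7, -1.3]]
110 [553.  -90.8] [[-2.6, -1.3], [-2.7, -1.3], [-2.7, -1.3], [-2.7, -1.3], [-2.7, -1.3], [-2.7, -1.4], [-2.6, -1.3], [-2.7, -1.3], [-2.7, -1.3], [-2.7, -1.3]]
120 [ 526.2 -103.9] [[-2.7, -1.3], [-2.6, -1.3], [-2.7, -1.4], [-2.7, -1.3], [-2.7, -1.3], [-2.7, -1.2], [-2.8, -1.0], [-2.9, -0.7], [-3.0, -0.4], [-3.0, -0.1]]
130 [ 498.4 -113.9] [[-3.0, 0.2], [-2.9, 0.5], [-2.9, 0.8], [-2.8, 1.1], [-2.6, 1.3], [-2.6, 1.6], [-2.3, 1.8], [-2.2, 2.1], [-1.9, 2.3], [-1.7, 2.4]]
```

>>> servo_tool --motion '[-15,-1.5,-30,0,0,0,0,-18,-1.5,-35,0,0,0,0,-18,-1.5,-35,0,0,0,0,-16.7,-1,-35,0,0,0,0,0,0,-30,0,0,0,0,0,0,-25,0,0,0,0,0,0,-10,0,0,0,0,0,0,0,0,0,0,0,0,0,0,0,0,0,0,0,0,0,0,0,0,0]'

```text
time_s: 3.48
ee_pos: [478.3, -105.2, 103.2]
ee_rot: [180.0, -0.2, -2.7]
force: [0.5, -1.0, 0.9]
gripper_width: 0.5
```

```bash
python3 - <<'E'
from fit import *
A=[];F=[]
for k in range(8):
    s=sensors.state();A.append(np.r_[s["ee_pos"],s["ee_rot"]]);F.append(s["force"]);f=grab_frame("side")
A[:]=[np.r_[a[:3],a[3]%360,a[4:]] for a in A]
print(np.round(A,2));print(np.mean(A,0),np.mean(F,0),np.std(F,0))
cv2.imwrite("pics/side2.png",cv2.resize(f["image"][130:260,190:360],None,fx=4,fy=4)[:,:,::-1])
f=grab_frame("scene");cv2.imwrite("pics/scene2.png",cv2.resize(f["image"][140:260,140:300],None,fx=4,fy=4)[:,:,::-1])
E
```

```text
[[ 4.7825e+02 -1.0520e+02  1.0325e+02  1.7997e+02 -1.6000e-01 -2.7200e+00]
 [ 4.7834e+02 -1.0526e+02  1.0341e+02  1.7997e+02 -1.9000e-01 -2.7300e+00]
 [ 4.7822e+02 -1.0528e+02  1.0336e+02  1.7997e+02 -1.8000e-01 -2.7300e+00]
 [ 4.7807e+02 -1.0530e+02  1.0323e+02  1.7997e+02 -1.6000e-01 -2.7400e+00]
 [ 4.7785e+02 -1.0526e+02  1.0302e+02  1.7997e+02 -1.3000e-01 -2.7400e+00]
 [ 4.7766e+02 -1.0526e+02  1.0282e+02  1.7998e+02 -1.1000e-01 -2.7400e+00]
 [ 4.7752e+02 -1.0525e+02  1.0263e+02  1.7998e+02 -8.0000e-02 -2.7500e+00]
 [ 4.7741e+02 -1.0524e+02  1.0247e+02  1.7999e+02 -6.0000e-02 -2.7500e+00]]
[ 4.77912905e+02 -1.05256365e+02  1.03022883e+02  1.79974878e+02
 -1.34665089e-01 -2.73799543e+00] [0.09271815 0.07044231 0.14854893] [0.47972243 0.56525059 0.62882905]
```

View pics/side2.png

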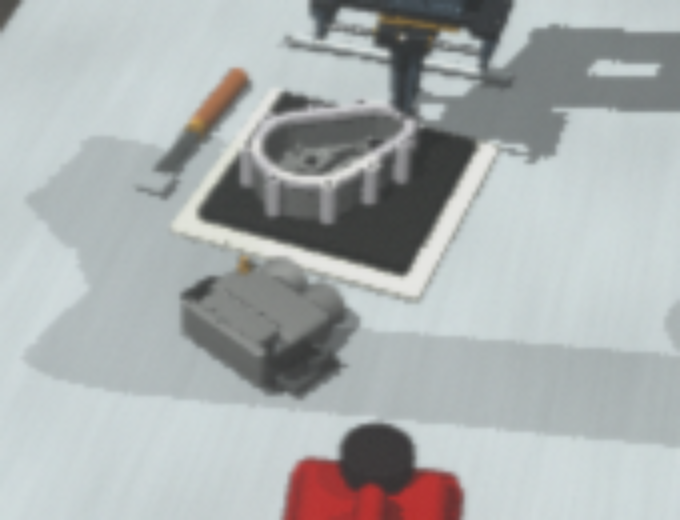

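View pics/scene2.png

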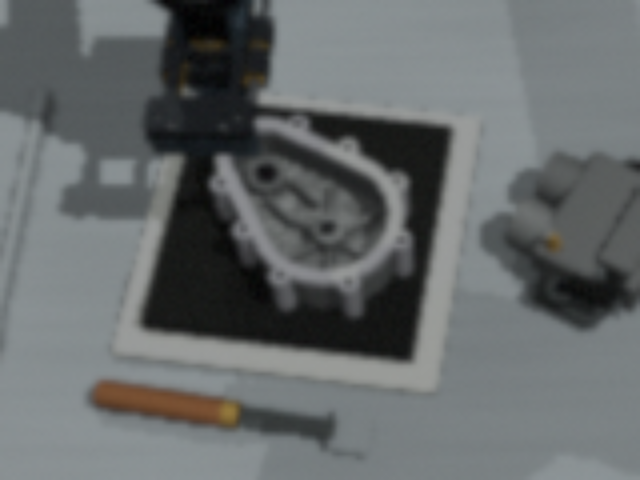

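>>> servo_tool --motion '[0,0.5,-2,0,0,0,0,0,0,-2,0,0,0,0,0,0,-2,0,0,0,0,0,0,-1,0,0,0,0,0,0,-1,0,0,0,0,0,0,-1,0,0,0,0,0,0,-1,0,0,0,0,0,0,0,0,0,0,0,0,0,0,0,0,0,0,0,0,0,0,0,0,0]'

```text
time_s: 4.77
ee_pos: [477.2, -104.7, 92.0]
ee_rot: [-180.0, -0.0, -2.8]
force: [0.2, -0.2, 0.5]
gripper_width: 0.5
```

```bash
cat > st.py <<'E'
from fit import *
A=[];F=[]
import sys
for k in range(int(sys.argv[1]) if len(sys.argv)>1 else 6):
    s=sensors.state();A.append(s["ee_pos"]);F.append(s["force"]);grab_frame("side")
print(s["time_s"],np.round(np.array(A)[:,2],2),np.round(np.mean(A,0),2),"F",np.round(np.mean(F,0),2),np.round(np.array(F)[:,2],1))
E
python3 st.py
```

```text
5.0167 [92.02 92.05 92.06 92.03 92.04 92.04] [ 477.18 -104.69   92.04] F [0.11 0.04 0.24] [ 0.5 -0.1  1.1 -0.2  0.2 -0.2]
```

>>> servo_tool --motion '[0,0,-0.5,0,0,0,0,0,0,-0.5,0,0,0,0,0,0,-0.5,0,0,0,0,0,0,-0.5,0,0,0,0,0,0,-0.5,0,0,0,0,0,0,0,0,0,0,0,0,0,0,0,0,0,0,0,0,0,0,0,0,0]'

```text
time_s: 5.73
ee_pos: [477.2, -104.7, 89.5]
ee_rot: [180.0, -0.0, -2.7]
force: [0.2, -0.2, -0.6]
gripper_width: 0.5
```

```bash
python3 st.py
```

```text
5.9833 [89.48 89.47 89.49 89.51 89.51 89.51] [ 477.16 -104.69   89.5 ] F [ 0.03 -0.06 -0.21] [-0.6  0.4 -0.1  0.4 -0.9 -0.4]
```

>>> servo_tool --motion '[0,0,-0.5,0,0,0,0,0,0,-0.5,0,0,0,0,0,0,0,0,0,0,0,0,0,0,0,0,0,0,0,0,0,0,0,0,0]'

```text
time_s: 6.45
ee_pos: [477.2, -104.7, 88.5]
ee_rot: [180.0, -0.0, -2.7]
force: [-0.1, -0.2, 0.4]
gripper_width: 1.0
```

```bash
python3 st.py
```

```text
6.7 [88.51 88.51 88.51 88.51 88.49 88.51] [ 477.18 -104.68   88.51] F [-0.02 -0.23  0.54] [0.4 0.3 0.3 1.5 0.2 0.5]
```

>>> servo_tool --motion '[0,0,-0.5,0,0,0,0,0,0,0,0,0,0,0,0,0,0,0,0,0,0,0,0,0,0,0,0,0]'

```text
time_s: 7.08
ee_pos: [477.2, -104.7, 88.0]
ee_rot: [180.0, -0.0, -2.7]
force: [-0.8, 0.5, 2.2]
gripper_width: 0.2
```

```bash
python3 st.py 10
```

```text
7.5333 [88.05 88.04 88.03 88.02 88.02 88.03 88.   88.01 87.98 88.  ] [ 477.17 -104.69   88.02] F [-0.36 -0.3   1.61] [2.2 1.6 1.9 2.  0.1 2.3 1.8 0.9 1.8 1.5]
```

>>> servo_tool --motion '[0,0.1,-0.3,0,0,0,0,0,0.1,-0.3,0,0,0,0,0,0,-0.3,0,0,0,0,0,0,0,0,0,0,0,0,0,0,0,0,0,0]'

```text
time_s: 8.0
ee_pos: [477.2, -104.6, 87.2]
ee_rot: [180.0, -0.0, -2.7]
force: [-0.3, -1.2, 3.4]
gripper_width: 0.2
```

>>> servo_tool --motion '[-0.5,0.5,0,0,0,0,0,-0.7,0.8,0,0,0,0,0,-0.7,1,0,0,0,0,0,-0.8,1.1,0,0,0,0,0,-0.9,1.3,0,0,0,0,0,-1.5,2.6,0,0,0,0,0]'

```text
time_s: 8.5
ee_pos: [472.4, -97.2, 87.2]
ee_rot: [180.0, -0.1, -2.8]
force: [0.9, -2.5, 4.6]
gripper_width: 0.5
```

```bash
python3 st.py 5
```

```text
8.7 [87.24 87.17 87.17 87.14 87.11] [472.02 -96.8   87.17] F [ 1.21 -0.73  4.35] [4.6 4.5 4.1 4.3 4.3]
```

>>> servo_tool --motion '[-1.2,2.8,0,0,0,0,0,-0.9,2.8,0,0,0,0,0,-0.6,2.9,0,0,0,0,0,-0.3,3,0,0,0,0,0,-0.1,3,0,0,0,0,0,0.3,3,0,0,0,0,0,0.6,2.9,0,0,0,0,0]'

```text
time_s: 9.33
ee_pos: [469.3, -76.4, 87.0]
ee_rot: [180.0, 0.1, -2.7]
force: [-0.6, -2.3, 4.4]
gripper_width: 0.4
```

```bash
python3 st.py 2
```

```text
9.3833 [86.95 86.93] [469.32 -76.23  86.94] F [-0.79 -2.18  4.16] [4.4 4. ]
```

>>> servo_tool --motion '[0.8,2.9,0,0,0,0,0,1.1,2.7,0,0,0,0,0,1.4,2.7,0,0,0,0,0,1.5,2.6,0.1,0,0,0,0,1.5,2.6,0,0,0,0,0,1.4,2.6,0,0,0,0,0,1.5,2.6,0,0,0,0,0,1.4,2.6,0,0,0,0,0,1.5,2.6,0,0,0,0,0,1.5,2.6,0,0,0,0,0]'

```text
time_s: 10.27
ee_pos: [483.6, -50.0, 87.2]
ee_rot: [-180.0, -0.0, -2.8]
force: [-0.7, -2.3, 3.7]
gripper_width: 0.6
```

```bash
python3 st.py 2
```

```text
10.3167 [87.16 87.15] [483.69 -49.81  87.16] F [-0.8  -1.59  3.41] [3.7 3.2]
```

>>> servo_tool --motion '[1.4,2.6,0,0,0,0,0,1.5,2.6,0,0,0,0,0,1.5,2.6,0,0,0,0,0,1.4,2.6,0,0,0,0,0,1.5,2.6,0,0,0,0,0,1.4,2.6,0,0,0,0,0,1.5,2.6,0,0,0,0,0,1.5,2.6,0,0,0,0,0,1.4,2.6,0,0,0,0,0,1.5,2.6,0,0,0,0,0]'

```text
time_s: 11.2
ee_pos: [498.1, -24.0, 87.2]
ee_rot: [180.0, 0.0, -2.7]
force: [-1.6, -2.1, 3.0]
gripper_width: 0.4
```

```bash
python3 st.py 2; python3 - <<'E'
from fit import *
for n in("scene","side","wrist"):
    f=grab_frame(n)
    c=f["image"] if n=="wrist" else cv2.resize(f["image"][140:240,180:300] ,None,fx=5,fy=5,interpolation=cv2.INTER_CUBIC)
    cv2.imwrite(f"pics/{n}3.png",c[:,:,::-1])
    if n!="wrist": 
        try: print(fit(dict(f),f["extrinsics"],67.5,[533,-50,-2.38]))
        except Exception as e:print(e)
E
```

```text
11.25 [87.16 87.17] [498.28 -23.82  87.17] F [-1.28 -1.82  2.92] [3.  2.9]
(array([531.86466578, -49.83716158,  -2.3784846 ]), np.float64(-96.37576223287246))
(array([533.60260316, -50.21280444,  -2.39625589]), np.float64(-66.38482741126569))
```

View pics/side3.png

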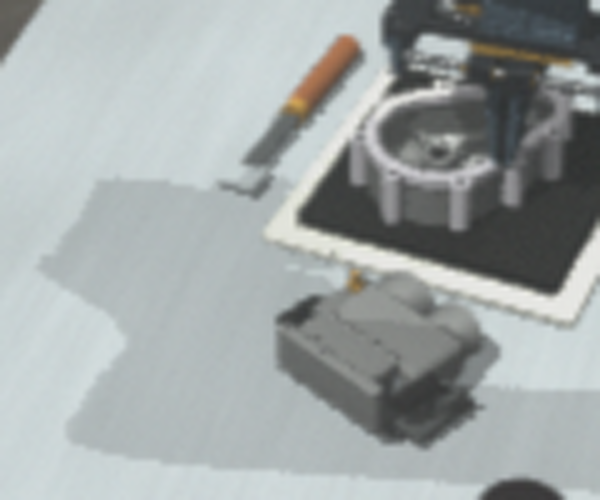

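View pics/wrist3.png

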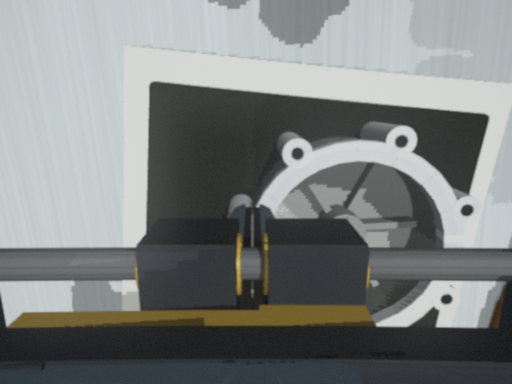

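>>> servo_tool --motion '[1.5,2.7,-0.1,0,0,0,0,1.4,2.6,0,0,0,0,0,1.5,2.6,0,0,0,0,0,1.4,2.6,-0.1,0,0,0,0,1.5,2.6,0,0,0,0,0,1.5,2.6,0,0,0,0,0,1.5,2.6,0,0,0,0,0,1.6,2.5,0,0,0,0,0,1.7,2.4,0,0,0,0,0,1.9,2.3,0,0,0,0,0]'

```text
time_s: 12.28
ee_pos: [513.5, 1.5, 86.9]
ee_rot: [-180.0, 0.0, -2.7]
force: [-1.9, -2.7, 3.6]
gripper_width: 0.3
```

```bash
python3 st.py 2
```

```text
12.3333 [86.93 86.94] [513.67   1.72  86.94] F [-1.92 -2.25  4.09] [3.6 4.6]
```

Good force; continuing.

>>> servo_tool --motion '[2.1,2.2,0,0,0,0,0,2.1,2.0,0,0,0,0,0,2.3,2.0,0,0,0,0,0,2.4,1.8,0,0,0,0,0,2.4,1.7,0,0,0,0,0,2.6,1.5,0,0,0,0,0,2.7,1.4,0,0,0,0,0,2.7,1.2,0,0,0,0,0,2.8,1.1,0,0,0,0,0,2.8,0.9,0,0,0,0,0]'

```text
time_s: 13.22
ee_pos: [538.6, 17.3, 86.9]
ee_rot: [-180.0, 0.0, -2.8]
force: [-3.4, -1.3, 4.3]
gripper_width: 0.5
```

```bash
python3 st.py 2
```

```text
13.2667 [86.92 86.95] [538.93  17.36  86.93] F [-2.3  -0.65  4.32] [4.3 4.3]
```

>>> servo_tool --motion '[2.9,0.7,0,0,0,0,0,2.9,0.6,0,0,0,0,0,3.0,0.4,0,0,0,0,0,3.0,0.2,0,0,0,0,0,3.0,0.1,0,0,0,0,0,3.0,-0.2,0,0,0,0,0,2.9,-0.2,0,0,0,0,0,3.0,-0.5,0,0,0,0,0,2.9,-0.6,0,0,0,0,0,2.9,-0.8,0,0,0,0,0]'

```text
time_s: 14.15
ee_pos: [568.3, 16.8, 87.0]
ee_rot: [-180.0, -0.0, -2.8]
force: [-2.5, 1.1, 4.3]
gripper_width: 0.6
```

```bash
python3 st.py 2
```

```text
14.2 [87.   87.07] [568.65  16.71  87.03] F [-1.82  0.61  4.13] [4.3 3.9]
```

>>> servo_tool --motion '[2.8,-1.0,0,0,0,0,0,2.8,-1.1,0,0,0,0,0,2.7,-1.2,0,0,0,0,0,2.6,-1.5,0,0,0,0,0,2.5,-1.5,0,0,0,0,0,2.5,-1.8,0,0,0,0,0,2.3,-1.8,0,0,0,0,0,2.3,-2.0,0,0,0,0,0,2.1,-2.1,0,0,0,0,0,2.0,-2.2,0,0,0,0,0]'

```text
time_s: 15.08
ee_pos: [593.0, 0.4, 87.0]
ee_rot: [-180.0, -0.0, -2.8]
force: [-1.7, 2.3, 3.2]
gripper_width: 0.5
```

```bash
python3 st.py 2
```

```text
15.1333 [87.05 87.06] [5.9316e+02 1.8000e-01 8.7050e+01] F [-1.01  1.7   3.91] [3.2 4.6]
```

>>> servo_tool --motion '[1.8,-2.4,0,0,0,0,0,1.7,-2.4,0,0,0,0,0,1.6,-2.6,0,0,0,0,0,1.4,-2.6,0,0,0,0,0,1.3,-2.7,0,0,0,0,0,1.1,-2.7,0,0,0,0,0,1.0,-2.9,0,0,0,0,0,0.8,-2.8,0,0,0,0,0,0.6,-3.0,0,0,0,0,0,0.5,-2.9,0,0,0,0,0]'

```text
time_s: 16.02
ee_pos: [604.7, -26.8, 87.1]
ee_rot: [-180.0, -0.0, -2.8]
force: [-0.1, 2.6, 3.8]
gripper_width: 0.1
```

```bash
python3 st.py 2
```

```text
16.0667 [87.06 87.06] [604.69 -27.03  87.06] F [0.19 2.43 3.97] [3.8 4.1]
```

>>> servo_tool --motion '[0.3,-3.0,0,0,0,0,0,0.1,-3.0,0,0,0,0,0,-0.1,-3.0,0,0,0,0,0,-0.2,-2.9,0,0,0,0,0,-0.4,-3.0,0,0,0,0,0,-0.6,-2.9,0,0,0,0,0,-0.7,-2.9,0,0,0,0,0,-0.9,-2.9,0,0,0,0,0,-1.0,-2.8,0,0,0,0,0,-1.3,-2.7,0,0,0,0,0]'

```text
time_s: 16.95
ee_pos: [599.8, -55.9, 87.1]
ee_rot: [180.0, -0.1, -2.7]
force: [1.0, 2.7, 3.9]
gripper_width: 0.4
```

```bash
python3 st.py 2
```

```text
17.0 [87.1  87.06] [599.6  -56.19  87.08] F [0.47 2.32 3.86] [3.9 3.8]
```

>>> servo_tool --motion '[-1.3,-2.7,0,0,0,0,0,-1.6,-2.5,0,0,0,0,0,-1.6,-2.5,0,0,0,0,0,-1.8,-2.4,0,0,0,0,0,-2.0,-2.2,0,0,0,0,0,-2.0,-2.2,0,0,0,0,0,-2.2,-2.0,0,0,0,0,0,-2.3,-1.9,0,0,0,0,0,-2.4,-1.8,0,0,0,0,0,-2.5,-1.6,0,0,0,0,0]'

```text
time_s: 17.88
ee_pos: [579.8, -77.7, 87.0]
ee_rot: [180.0, -0.0, -2.7]
force: [3.0, 1.9, 3.6]
gripper_width: 0.7
```

```bash
python3 st.py 2
```

```text
17.9333 [87.05 87.03] [579.54 -77.85  87.04] F [2.46 1.06 3.52] [3.6 3.4]
```

>>> servo_tool --motion '[-2.6,-1.5,0,0,0,0,0,-2.7,-1.4,0,0,0,0,0,-2.7,-1.3,0,0,0,0,0,-2.7,-1.3,0,0,0,0,0,-2.6,-1.3,0,0,0,0,0,-2.7,-1.3,0,0,0,0,0,-2.7,-1.3,0,0,0,0,0,-2.7,-1.3,0,0,0,0,0,-2.7,-1.4,0,0,0,0,0,-2.7,-1.3,0,0,0,0,0]'

```text
time_s: 18.82
ee_pos: [552.8, -90.9, 87.0]
ee_rot: [180.0, -0.0, -2.7]
force: [2.9, 1.2, 4.8]
gripper_width: 0.4
```

```bash
python3 st.py 2
```

```text
18.8667 [87.01 86.96] [552.48 -91.02  86.99] F [2.57 1.07 4.4 ] [4.8 4. ]
```

>>> servo_tool --motion '[-2.6,-1.3,0,0,0,0,0,-2.7,-1.3,0,0,0,0,0,-2.7,-1.3,0,0,0,0,0,-2.7,-1.3,0,0,0,0,0,-2.7,-1.3,0,0,0,0,0,-2.7,-1.4,0,0,0,0,0,-2.6,-1.3,0,0,0,0,0,-2.7,-1.3,0,0,0,0,0,-2.7,-1.3,0,0,0,0,0,-2.7,-1.3,0,0,0,0,0]'

```text
time_s: 19.75
ee_pos: [526.0, -104.0, 87.0]
ee_rot: [180.0, -0.0, -2.7]
force: [2.8, 1.6, 4.3]
gripper_width: 0.5
```

```bash
python3 st.py 2
```

```text
19.8 [87.   86.95] [ 525.71 -104.13   86.97] F [2.38 1.16 4.64] [4.3 5. ]
```

>>> servo_tool --motion '[-2.7,-1.3,0.1,0,0,0,0,-2.6,-1.3,0,0,0,0,0,-2.7,-1.4,0,0,0,0,0,-2.7,-1.3,0,0,0,0,0,-2.7,-1.3,0,0,0,0,0,-2.7,-1.2,0,0,0,0,0,-2.8,-1.0,0,0,0,0,0,-2.9,-0.7,0,0,0,0,0,-3.0,-0.4,0,0,0,0,0,-3.0,-0.1,0,0,0,0,0]'

```text
time_s: 20.68
ee_pos: [498.2, -114.2, 87.1]
ee_rot: [180.0, -0.0, -2.7]
force: [2.7, 0.3, 3.3]
gripper_width: 0.4
```

```bash
python3 st.py 2
```

```text
20.7333 [87.09 87.05] [ 497.83 -114.12   87.07] F [ 1.99 -0.92  3.48] [3.3 3.7]
```

>>> servo_tool --motion '[-3.0,0.2,0,0,0,0,0,-2.9,0.5,0,0,0,0,0,-2.9,0.8,0,0,0,0,0,-2.8,1.1,0,0,0,0,0,-2.6,1.3,0,0,0,0,0,-2.6,1.6,0,0,0,0,0,-2.3,1.8,0,0,0,0,0,-2.2,2.1,0,0,0,0,0,-1.0,1.2,0,0,0,0,0,-0.5,0.6,0,0,0,0,0]'

```text
time_s: 21.62
ee_pos: [475.1, -102.6, 87.0]
ee_rot: [180.0, 0.0, -2.7]
force: [2.0, -2.4, 4.0]
gripper_width: 0.5
```

```bash
python3 st.py 4
```

```text
21.7667 [87.03 87.03 86.99 86.95] [ 475.15 -102.54   87.  ] F [ 0.92 -2.02  4.14] [4.  3.6 4.6 4.4]
```

Circuit closed (about 2.5 mm past the start). Lifting straight up.

>>> servo_tool --motion '[0,0,1,0,0,0,0,0,0,3,0,0,0,0,0,0,8,0,0,0,0,0,0,15,0,0,0,0,0,0,25,0,0,0,0,0,0,30,0,0,0,0,0,0,30,0,0,0,0,0,0,25,0,0,0,0,0,0,20,0,0,0,0,0,0,10,0,0,0,0]'

```text
time_s: 22.65
ee_pos: [476.1, -102.5, 257.0]
ee_rot: [180.0, -0.2, -2.7]
force: [0.5, 1.4, 0.5]
gripper_width: 0.7
```

>>> servo_tool --motion '[15,1,10,0,0,0,0,20,2,10,0,0,0,0,20,2,10,0,0,0,0,12,1,5,0,0,0,0,0,0,0,0,0,0,0,0,0,0,0,0,0,0,0,0,0,0,0,0,0,0,0,0,0,0,0,0]'

```text
time_s: 23.32
ee_pos: [541.3, -96.6, 288.3]
ee_rot: [-180.0, 0.1, -2.8]
force: [0.6, 0.5, -0.2]
gripper_width: 0.5
```

```bash
python3 st.py 4; python3 - <<'E'
from fit import *
s=sensors.state();f=grab_frame("wrist")
T=toolT(s["ee_pos"],s["ee_rot"])@f["T_tool_cam"]
q,c=fit(f,T,70,[534,-51,-2.38]);print("wrist",q,np.degrees(q[2]),c)
for n in("scene","side"):
    f=grab_frame(n); a=np.load(n+"0.npz")["image"]
    print(n,fit(dict(f),f["extrinsics"],69,[534,-51,-2.38]))
    cv2.imwrite(f"pics/{n}4.png",np.vstack([a[130:270,90:350],f["image"][130:270,90:350]])[:,:,::-1])
E
```

```text
23.4667 [288.31 288.52 288.78 288.9 ] [541.55 -96.66 288.63] F [ 0.19  0.7  -0.07] [-0.2 -0.1  0.2 -0.2]
wrist [534.15589138 -51.3393273   -2.38493801] -136.6468823165111 -378.9423143392305
scene (array([532.06145688, -50.00892951,  -2.3833179 ]), np.float64(-143.9889398142409))
side (array([534.09797071, -50.37497894,  -2.38151488]), np.float64(-111.55258238985306))
```

View pics/scene4.png

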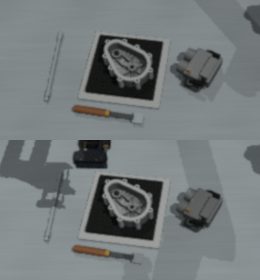

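The before and after views match: cover at about (123, 60) in the crop, with the bar, scraper and caliper where they were. The three camera fits agree with the earlier ones to 0.1 mm. I'm handing the job in.

```bash
python3 -c "
from workcell import env
print(env.job_done())"
```

```text
the job is handed in; nothing more can be done
None
```

I ran the closed fingertips once clockwise round the cover's sealing face, starting from the tip of the narrow end. I finished about 2.5 mm past the start point, lifted straight up and handed the job in at about 24 s.

- **Force:** Every reading during the run was between about 2.9 and 5.0 N of vertical force, with side drag of about 2–3 N. These are spot readings between moves, about every 30 mm along the rim. I did not log force continuously.
- **Height:** The fingertips stayed at about 87 mm tool height, roughly 1.6 mm into the springy pad. The height barely changed, so I found no sign of a leftover lump. A thin residue could fall within the noise of about 0.6 N.
- **Path:** Measured positions stayed within about 1 mm of the planned centre line. The three cameras placed the cover within about 2 mm of each other, so that is the limit on how well the path matches the real rim.
- **After lifting:** The wrist force was back to zero. Repeating the cover fit in all three cameras gave the same pose to about 0.1 mm and 0.2°. The caliper, extension bar and scraper looked unmoved in the before and after scene pictures. I did not re-check the jerry can in the final pictures, but the gripper passed well above it.

No check failed.

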